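Load the waiting sample rack into the free lane

ROBOT

A 6-joint arm with a two-finger parallel gripper is mounted at the origin on the work surface. World frame = base frame: x ahead of the robot, y to its left, z up, the work surface at z = 0. Lengths are in m, angles in rad, forces in N, time in s.
With the tool pointing down it reaches from about 0.35 to 0.875 m from the base axis. Payload 4.2 kg.
Tool frame: the origin (TCP) lies between the finger pads; the fingertips stand 22 mm ahead of it and the grasp point (between the pads) lies 3 mm ahead of it; z points along the fingers, y is the direction in which the jaws open and shut (so a half turn about z gives the same grasp; the last joint's range is limited). The gripper opens to 87 mm and grips with 3 to 60 N. Pads are 19 mm wide; open, the fingers measure 117 mm over their backs; the gripper's body (75 mm by 190 mm) begins 51 mm behind the grasp point.
Start: joints at [-0.924, 0.385, 0.008, 0, -1.194, -0.259], TCP at [0.236, -0.579, 0.245] pointing down, gripper open.
Joint ranges: [-3.14, 3.14], [-1.21, 2.06], [-1.07, 1.41], [-3.16, 2.05], [-2.99, -0.16], [-3.1, 3.1]. Speed limits (rad/s): [2.79, 2.79, 3.14, 3.14, 3.14, 3.14].

INTERFACE

Orientations are given as [roll, pitch, yaw] about the fixed x, y, z axes, in that order (R = Rz(yaw) Ry(pitch) Rx(roll)).
In Python, from cell import arm gives the robot as it stands. The module is installed in compiled form; this text tells all that it offers.
- The arm moves only by the tool move_arm, never from a script. Its argument "steps" is a list of rows, each a list of 2 entries, a list of its own where there are three numbers: the shift along the world's x, y, z in mm, then the turn, a rotation vector about the world's x, y, z in rad. A call has 1 to 12 rows; each row shifts and turns the commanded pose from where the row before left it; what a row does not reach is not made up. A row lasts 1/12 s, in which the tool goes at most 41.7 mm and 7.16 degrees, less where a joint would pass 70% of its speed; a pose out of reach is approached as far as the arm can. A call with a gripper value outside its range is refused whole. "jaw" is the closure, from -1 (fully open) to 1 (shut), set as the call begins (left out, the last holds). The fingers move at their own pace and stop on an object; the grip force is fixed at half the most. Time passes only in rows, so rows that do not move let the fingers close. It gives the time, the measured TCP pose, the force and the opening at its end, in the units of the state.
- arm.get_obs(): the state, without advancing time (a new reading comes with each control period).
- arm.snapshot(name): name is "side" or "top" or "wrist"; returns a dict with "img" (480x640x3 uint8, red, green, blue), "intrinsics" (3x3 intrinsics, pixels), "extrinsics" (4x4, takes a point from camera to world coordinates). Camera axes: x right, y down, z forward; pixel columns grow to the right and rows downward; lengths in m; the calibration is good to about 2 mm. A picture is of the moment at which its call begins. There is no depth.
- arm.hand_in(): hands the job in, once; it reports no verdict.
The state is a dict: "time_s": time; "q": joint angles; "qvel": joint speeds; "joint_efforts": joint torques, N m; "tcp_pos": TCP position; "orientation": TCP orientation; "contact_force": force on the tool from outside, world axes, zero at the start; "ft_torque": the same for the moment, N m; "width": finger opening in m.
Only numpy, scipy, OpenCV 4.12 (cv2) and the standard library are available. Lean on these libraries where they do the work, as an engineer would, in place of code of your own. Each camera call takes 0.05 s, during which the arm holds its last target. There are 200 camera calls.

TASK

Two of the three lanes of the rack loader are taken. Slide the sample rack that is waiting outside along the table, without lifting or tipping it, into the lane that is free until it is fully home against the stop; then press that lane's key all the way down and let go. Leave the other racks, the other keys and everything else on the table as they are.

Things in the scene. Friction and masses are not known exactly. Their poses are not given: they have to be found in the camera images.
- rack_waiting: The rack to be loaded, outside the lanes at their open end, standing roughly along them. White flat base 56 wide (x), 120 long (y), 24 high; on it capped tubes under a clear plate (42 x 104, up to 74 high), set in 7 to 8 mm from the base's faces. About 0.3 kg, loose. Origin: centre of its underside.
- rack_parked_a: A rack already parked in one of the three lanes, against the stop; same shape as the waiting rack. Leave it alone.
- rack_parked_b: A second parked rack, in another lane; same shape. Leave it alone.
- loader: Fixed rack loader: three parallel lanes along its y, side by side at x = -80, 0, +80 mm. Open at the -y end; racks slide in on the table top itself, long side along the lane, towards +y up to the stop block (face at y = 60, 252 wide, 80 deep, 45 high; keys on top). Rails 12 wide, 18 high, from y = -39 (rounded ends), leave 68 between. Origin on the table = rack centre home in the middle lane.
- home_near (a point): Point on the table where a rack's origin lies when it is fully home in the lane nearest the robot base (loader x = -80). Axes are the loader's: +y into the lane, x across it.
- key_near_top (a point): Centre of the top of the push key of the lane nearest the robot base (loader x = -80), a round white key of 30 diameter in a black housing on the stop block, 105 beyond the home point along the loader's +y; it is pressed straight down.
- key_near (a joint): Travel of that key: 0 up, 0.006 m fully down. Springs back; about 4 N holds it down.
- home_middle (a point): Point on the table where a rack's origin lies when it is fully home in the lane in the middle. Axes are the loader's: +y into the lane, x across it.
- key_middle_top (a point): Centre of the top of the push key of the lane in the middle, a round white key of 30 diameter in a black housing on the stop block, 105 beyond the home point along the loader's +y; it is pressed straight down.
- key_middle (a joint): Travel of that key: 0 up, 0.006 m fully down. Springs back; about 4 N holds it down.
- home_far (a point): Point on the table where a rack's origin lies when it is fully home in the lane farthest from the robot base (loader x = +80). Axes are the loader's: +y into the lane, x across it.
- key_far_top (a point): Centre of the top of the push key of the lane farthest from the robot base (loader x = +80), a round white key of 30 diameter in a black housing on the stop block, 105 beyond the home point along the loader's +y; it is pressed straight down.
- key_far (a joint): Travel of that key: 0 up, 0.006 m fully down. Springs back; about 4 N holds it down.
- specimen_jar: Bystander: closed jar 58 diameter, 70 high, beyond the loader; origin under its centre.
- gel_bottle: Bystander: bottle 58 diameter, 150 high, beyond the stop block's far corner; origin under its centre.
- label_box: Bystander: carton 70 x 50 x 45 high, left of the loader; origin under its centre.
- pipette_jar: Bystander: brown jar 50 diameter, 85 high, behind the stop block; origin under its centre.
- forceps: Bystander: flat steel forceps 175 long, 5 high, lying to the right of the waiting rack; origin 65 from the blunt end.

How it is judged:
On the way, in this order (a step that is already met when the one before it is completed fails the run):
1. the waiting rack is fully home in a lane (((y of rack_waiting in the frame of home_near between -0.007 and 0.01 m and x of rack_waiting in the frame of home_near between -0.014 and 0.014 m) or (y of rack_waiting in the frame of home_middle between -0.007 and 0.01 m and x of rack_waiting in the frame of home_middle between -0.014 and 0.014 m) or (y of rack_waiting in the frame of home_far between -0.007 and 0.01 m and x of rack_waiting in the frame of home_far between -0.014 and 0.014 m))), for 0.2 s.
2. the key of that same lane is fully down (((y of rack_waiting in the frame of home_near between -0.007 and 0.01 m and x of rack_waiting in the frame of home_near between -0.014 and 0.014 m and value of joint key_near above 0.0045 m) or (y of rack_waiting in the frame of home_middle between -0.007 and 0.01 m and x of rack_waiting in the frame of home_middle between -0.014 and 0.014 m and value of joint key_middle above 0.0045 m) or (y of rack_waiting in the frame of home_far between -0.007 and 0.01 m and x of rack_waiting in the frame of home_far between -0.014 and 0.014 m and value of joint key_far above 0.0045 m))), for 0.05 s.
At the end, for the whole second after the job is handed in: The waiting rack stands flat and still in the free lane, its origin within 7 mm of the home point along the lane and 14 mm across; all keys are up again; each parked rack is within 12 mm of where it was (((y of rack_waiting in the frame of home_near between -0.007 and 0.01 m and x of rack_waiting in the frame of home_near between -0.014 and 0.014 m) or (y of rack_waiting in the frame of home_middle between -0.007 and 0.01 m and x of rack_waiting in the frame of home_middle between -0.014 and 0.014 m) or (y of rack_waiting in the frame of home_far between -0.007 and 0.01 m and x of rack_waiting in the frame of home_far between -0.014 and 0.014 m)) and angle between rack_waiting's own z axis and vertical below 0.06 rad and linear speed of rack_waiting below 0.02 m/s and value of joint each of key_near, key_middle, key_far below 0.002 m and distance of each of rack_parked_a, rack_parked_b from where it was at the start of the episode below 0.012 m); the robot touches nothing.
It fails at once if a key is pressed whose lane does not hold the newly loaded rack fully home ((value of joint key_near above 0.003 m and not (y of rack_waiting in the frame of home_near between -0.01 and 0.01 m and x of rack_waiting in the frame of home_near between -0.018 and 0.018 m)) or (value of joint key_middle above 0.003 m and not (y of rack_waiting in the frame of home_middle between -0.01 and 0.01 m and x of rack_waiting in the frame of home_middle between -0.018 and 0.018 m)) or (value of joint key_far above 0.003 m and not (y of rack_waiting in the frame of home_far between -0.01 and 0.01 m and x of rack_waiting in the frame of home_far between -0.018 and 0.018 m))).
It fails at once if the waiting rack is lifted off the table (over 15 mm) or tipped (over 0.25 rad) (height (world z) of rack_waiting above 0.015 m or angle between rack_waiting's own z axis and vertical above 0.25 rad).
It fails at once if a parked rack is shifted by more than 12 mm (distance of any of rack_parked_a, rack_parked_b from where it was at the start of the episode above 0.012 m).
It fails at once if a bystander is shifted by more than 25 mm (distance of any of specimen_jar, gel_bottle, label_box, pipette_jar, forceps from where it was at the start of the episode above 0.025 m).
It also fails if it takes over 64 s, if anything falls off the work surface, if the arm or the gripper's body presses on something with over 40 N, if the wrist force passes 120 N, or if a joint passes its speed limit or range.

## Working session

There is one attempt and no reset: what is moved stays moved. The work goes in short steps, Python scripts to look and compute and a tool call to move; the robot and the scene stay as the last step left them, time stands still between calls to the robot, and variables do not carry over. Pictures are saved under pics/ and viewed, about 8 in all and at most 12, crops included, and the job is handed in when it is done.

Besides the shell and the picture viewer there is one more tool, called after "Call:" as name(argument=value, ...) on one line, values as JSON. move_arm: Moves the arm, as the interface text tells. Its arguments: {"type":"object","properties":{"steps":{"type":"array"},"jaw":{"type":"number"}},"required":["steps"]}

```bash
mkdir -p pics; cat > h.py <<'E'
import numpy as np, cv2
from cell import arm
def snap(n,f):
    s=arm.snapshot(n); cv2.imwrite(f'pics/{f}.png',s['img'][:,:,::-1]); np.savez(f'pics/{f}.npz',K=s['intrinsics'],T=s['extrinsics'],img=s['img']); return s
def ray(f,uv,z):
    d=np.load(f'pics/{f}.npz');K,T=d['K'],d['T']
    uv=np.atleast_2d(uv).astype(float); r=np.c_[uv,np.ones(len(uv))]@np.linalg.inv(K).T@T[:3,:3].T
    o=T[:3,3]; return o+r*((z-o[2])/r[:,2])[:,None]
def proj(f,P):
    d=np.load(f'pics/{f}.npz');K,T=d['K'],d['T']
    c=(np.atleast_2d(P)-T[:3,3])@T[:3,:3]@K.T; return c[:,:2]/c[:,2:]
E
python3 - <<'E'
from h import *
for n in ['top','side']:
    s=snap(n,n+'0'); print(n,s['extrinsics'].round(3).tolist(),s['intrinsics'][0])
print(arm.get_obs())
E
```

```text
top [[-0.021, -0.983, 0.18, 0.388], [-1.0, 0.023, 0.008, -0.009], [-0.012, -0.179, -0.984, 1.052], [0.0, 0.0, 0.0, 1.0]] [467.31308675   0.         315.11107194]
side [[-0.985, -0.113, 0.127, 0.431], [-0.17, 0.672, -0.72, 0.906], [-0.004, -0.732, -0.682, 0.91], [0.0, 0.0, 0.0, 1.0]] [538.80568133   0.         323.82449663]
{'time_s': 0.1, 'q': array([-9.24425306e-01,  3.85486258e-01,  6.77930624e-03, -3.97049141e-04,
       -1.19398620e+00, -2.58594503e-01]), 'qvel': array([-0.00122086, -0.00220239,  0.00311554,  0.00228652,  0.00027074,
        0.0004658 ]), 'joint_efforts': array([-7.69741764e-04, -3.91690135e+01,  1.87933463e+01,  4.23193350e+00,
        1.34349702e-02, -6.76393120e-05]), 'tcp_pos': array([ 0.23615879, -0.57814769,  0.24357717]), 'orientation': array([ 3.13966453e+00, -1.28416558e-04, -2.75396246e+00]), 'contact_force': array([0.56469313, 1.01673126, 0.53649732]), 'ft_torque': array([-0.02666133, -0.01231899,  0.01837791]), 'width': 0.08729002576793671}
```

View pics/top0.png

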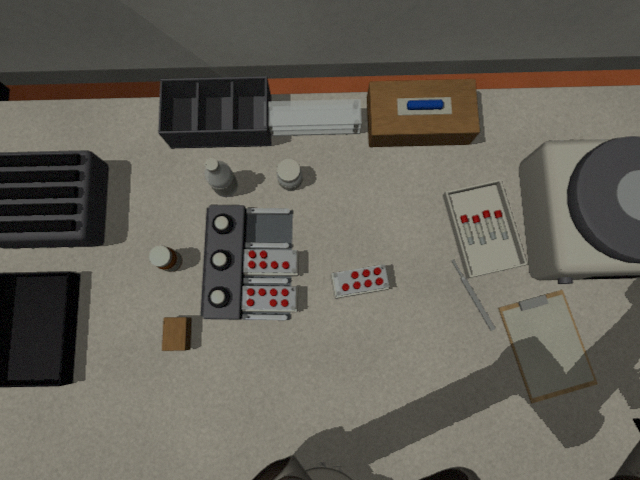

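View pics/side0.png

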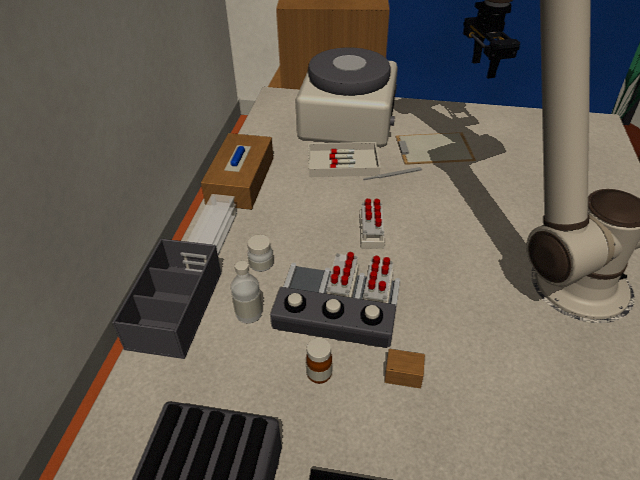

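The top view shows the loader at about (205-295, 205-320), with its open end towards image right (world -y). The upper (far) lane is empty. The waiting rack is at about (362,280), slightly rotated. Next I'll measure.

```bash
python3 - <<'E'
from h import *
def blobs(m,lo,hi):
    n,l,s,c=cv2.connectedComponentsWithStats(m.astype(np.uint8)); return [(c[i].round(1).tolist(),int(s[i,4])) for i in range(1,n) if lo<s[i,4]<hi]
def tri(a,b):
    A=[];B=[]
    for f,uv in (('top0',a),('side0',b)):
        d=np.load(f'pics/{f}.npz');o=d['T'][:3,3];r=ray(f,uv,0)[0]-o;r/=np.linalg.norm(r);M=np.eye(3)-np.outer(r,r);A.append(M);B.append(M@o)
    p=np.linalg.lstsq(np.vstack(A),np.hstack(B),rcond=None)[0]; return p.round(4),np.linalg.norm(np.vstack(A)@p-np.hstack(B)).round(4)
R={}
for f,box in (('top0',(150,190,410,330)),('side0',(260,180,430,350))):
    im=np.load(f'pics/{f}.npz')['img'].astype(int); x0,y0,x1,y1=box
    red=(im[...,0]>120)&(im[...,1]<70); k=np.zeros(red.shape,bool);k[y0:y1,x0:x1]=1
    print(f,'red',blobs(red&k,8,400))
    w=(im.min(2)>150)
    kk=np.zeros(red.shape,bool)
    if f=='top0':kk[205:318,205:240]=1
    else: kk[285:330,275:392]=1
    print('keys',blobs(w&kk,30,600))
    R[f]=sorted(blobs(w&kk,30,600),key=lambda t:t[0][1] if f=='top0' else t[0][0])
for a,b in zip(R['top0'],R['side0']): print(tri(a[0],b[0]))
a=cv2.imread('pics/top0.png')[190:340,190:410]; cv2.imwrite('pics/crop.png',cv2.resize(a,None,fx=3.6,fy=3.6,interpolation=cv2.INTER_CUBIC))
E
```

```text
top0 red [([250.2, 254.5], 13), ([261.5, 254.3], 14), ([249.8, 264.3], 16), ([261.1, 264.5], 15), ([272.8, 265.2], 13), ([283.8, 265.4], 13), ([356.0, 285.9], 9), ([344.5, 287.7], 11), ([249.0, 292.0], 20), ([260.3, 292.2], 15), ([271.9, 292.5], 17), ([283.2, 292.5], 15), ([248.7, 302.2], 21), ([271.8, 302.9], 20), ([283.2, 303.6], 14)]
keys []
side0 red [([367.8, 200.2], 18), ([376.6, 200.3], 17), ([368.2, 206.3], 19), ([377.4, 206.4], 19), ([368.4, 212.6], 19), ([377.8, 212.7], 18), ([378.5, 219.5], 20), ([350.1, 253.8], 26), ([376.2, 257.7], 25), ([386.3, 259.0], 26), ([348.0, 261.6], 25), ([374.8, 265.4], 25), ([384.8, 266.9], 25), ([336.1, 267.8], 26), ([346.0, 269.4], 25), ([373.1, 273.2], 26), ([333.9, 275.8], 26), ([344.0, 277.7], 26), ([371.7, 281.7], 26), ([382.0, 282.9], 29)]
keys []
```

View pics/crop.png

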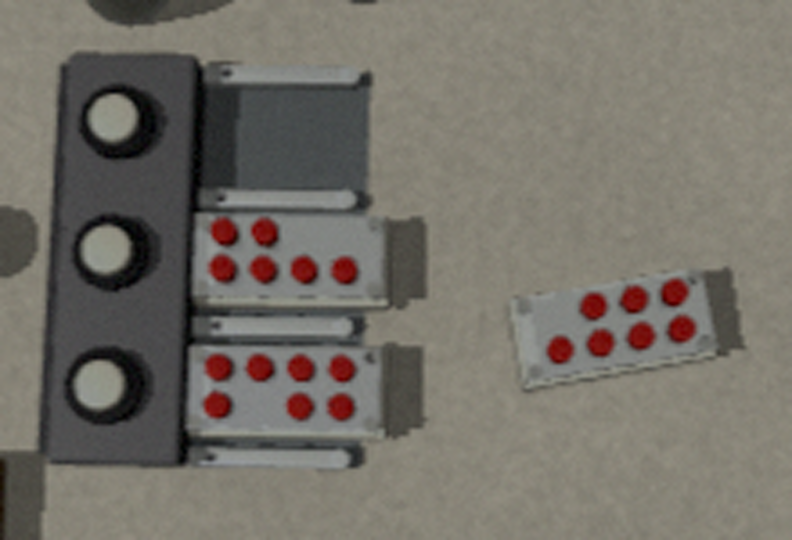

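```bash
cat >> h.py <<'E'
def blobs(m,lo,hi):
    n,l,s,c=cv2.connectedComponentsWithStats(m.astype(np.uint8),connectivity=4); return [(c[i].round(1).tolist(),int(s[i,4])) for i in range(1,n) if lo<s[i,4]<hi]
def tri(a,b,fa='top0',fb='side0'):
    A=[];B=[]
    for f,uv in ((fa,a),(fb,b)):
        d=np.load(f'pics/{f}.npz');o=d['T'][:3,3];r=ray(f,uv,0)[0]-o;r/=np.linalg.norm(r);M=np.eye(3)-np.outer(r,r);A.append(M);B.append(M@o)
    A=np.vstack(A);B=np.hstack(B);p=np.linalg.lstsq(A,B,rcond=None)[0]; return p.round(4),np.linalg.norm(A@p-B).round(4)
def reds(f,box):
    im=np.load(f'pics/{f}.npz')['img'].astype(int);x0,y0,x1,y1=box
    m=(im[...,0]>2.2*im[...,1])&(im[...,0]>75);k=np.zeros(m.shape,bool);k[y0:y1,x0:x1]=1
    return blobs(m&k,6,400)
def bright(f,box,t,lo=30,hi=600):
    im=np.load(f'pics/{f}.npz')['img'].astype(int);x0,y0,x1,y1=box
    k=np.zeros(im.shape[:2],bool);k[y0:y1,x0:x1]=1
    return blobs((im.min(2)>t)&k,lo,hi)
E
python3 - <<'E'
from h import *
rt=reds('top0',(325,250,400,310)); rs=reds('side0',(340,190,400,235)); print('top',rt);print('side',rs)
kt=bright('top0',(205,205,241,318),125); ks=bright('side0',(275,285,392,330),125); print(kt);print(ks)
kt.sort(key=lambda t:t[0][1]); ks.sort(key=lambda t:t[0][0])
if len(kt)==3==len(ks):
    for a,b in zip(kt,ks): print('key',tri(a[0],b[0]), ray('top0',a[0],0.06)[0].round(4))
# caps
for z in (.07,.074): print('caps',z,[ (ray('top0',c,z)[0][:2]*1000).round(1).tolist() for c,_ in sorted(rt)])
# side match: predict from top
for c,_ in rt:
    P=ray('top0',c,.074)[0]; p=proj('side0',P)[0]; j=min(rs,key=lambda t:np.hypot(*(np.array(t[0])-p))); print(c,p.round(1),j[0],tri(c,j[0]))
# rail bright strips, far lane
print('rails',bright('top0',(245,205,300,250),125,10,400))
E
```

```text
top [([376.9, 270.8], 37), ([365.8, 272.6], 35), ([354.5, 274.7], 34), ([378.9, 281.1], 39), ([367.6, 283.1], 38), ([356.3, 284.9], 38), ([345.1, 286.9], 38)]
side [([368.1, 208.9], 111), ([377.4, 212.2], 148)]
[([220.8, 222.2], 97), ([218.7, 258.9], 103), ([216.9, 296.6], 110)]
[([321.6, 288.4], 34), ([340.9, 288.8], 126), ([358.1, 291.2], 58), ([377.6, 292.2], 157), ([294.4, 298.2], 104), ([332.8, 304.2], 111), ([371.9, 310.3], 112)]
caps 0.07 [[469.6, -61.8], [494.8, -82.4], [473.3, -85.4], [498.7, -106.3], [476.5, -109.2], [502.0, -129.9], [480.2, -133.1]]
caps 0.074 [[469.3, -61.5], [494.4, -82.1], [472.9, -85.1], [498.3, -105.9], [476.2, -108.8], [501.6, -129.4], [479.8, -132.6]]
[376.9, 270.8] [368.4 199.8] [368.1, 208.9] (array([ 0.5032, -0.1332,  0.042 ]), np.float64(0.003))
[365.8, 272.6] [368.7 205.9] [368.1, 208.9] (array([ 0.4994, -0.107 ,  0.0636]), np.float64(0.0001))
[354.5, 274.7] [369.2 212.4] [368.1, 208.9] (array([ 0.4954, -0.0813,  0.0847]), np.float64(0.0031))
[378.9, 281.1] [377.4 199.9] [377.4, 212.2] (array([ 0.4807, -0.1379,  0.0306]), np.float64(0.0046))
[367.6, 283.1] [377.9 206.1] [377.4, 212.2] (array([ 0.4772, -0.1109,  0.0531]), np.float64(0.0013))
[356.3, 284.9] [378.3 212.5] [377.4, 212.2] (array([ 0.474 , -0.0851,  0.0746]), np.float64(0.0016))
[345.1, 286.9] [378.9 219.1] [377.4, 212.2] (array([ 0.4708, -0.0605,  0.0951]), np.float64(0.0046))
rails [([271.1, 210.2], 156), ([269.9, 244.9], 127)]
```

```bash
python3 - <<'E'
from h import *
kt=[[220.8,222.2],[218.7,258.9],[216.9,296.6]];ks=[[294.4,298.2],[332.8,304.2],[371.9,310.3]]
K=[]
for a,b in zip(kt,ks):
    r=tri(a,b);K.append(r[0]);print('key',r)
K=np.array(K); ex=(K[0]-K[2])[:2];print('pitch2',np.linalg.norm(ex));ex/=np.linalg.norm(ex);ey=np.array([-ex[1],ex[0]]);print('yaw',np.arctan2(ex[1],ex[0]))
for n,k in zip('far mid near'.split(),K): print('home',n,(k[:2]-.105*ey).round(4))
def fit(f,box):
    P=np.array([ray(f,c,.0735)[0][:2] for c,_ in reds(f,box)]);return P
# lattice centre via minAreaRect of caps (4x2, all corners' hull gives box)
for n,box in (('mid',(240,246,300,275)),('near',(240,284,300,312)),('wait',(325,250,400,310))):
    P=fit('top0',box); r=cv2.minAreaRect((P*1000).astype(np.float32)); print(n,len(P),r)
# free lane rails (top z .018), rail centre
for c in ([271.1,210.2],[269.9,244.9]): print('rail',ray('top0',c,.018)[0].round(4))
# waiting base: silhouette of bright pixels
im=np.load('pics/top0.npz')['img']; print(im[275:290,330:335].min(2)); print(im[290:302,350].min(1) if 0 else im[285:303,350].tolist())
E
```

```text
key (array([0.6166, 0.2029, 0.0642]), np.float64(0.0005))
key (array([0.5362, 0.2061, 0.0648]), np.float64(0.0006))
key (array([0.4561, 0.2086, 0.0647]), np.float64(0.0008))
pitch2 0.16060118305915436
yaw -0.035499099347768945
home far [0.6129 0.098 ]
home mid [0.5325 0.1012]
home near [0.4524 0.1037]
mid 6 ((531.435546875, 98.92257690429688), (71.86628723144531, 22.236129760742188), 87.68253326416016)
near 7 ((451.5506896972656, 101.45732879638672), (72.0662612915039, 22.201570510864258), 87.7476577758789)
wait 7 ((485.52685546875, -95.48870849609375), (22.312808990478516, 71.85006713867188), 8.403656959533691)
rail [0.6522 0.0983 0.018 ]
rail [0.5719 0.1013 0.018 ]
[[105 108 130 121 106]
 [108 106 130 121 104]
 [109 105 134 132 125]
 [105 113 135 139 141]
 [112 108 119 135 138]
 [117 107 107 132 136]
 [119 103 104 136 139]
 [120 105 102 130 135]
 [122 103 106 130 133]
 [121 113 108 128 133]
 [121 123 113 119 139]
 [122 123 113 113 134]
 [119 122 115 108 135]
 [120 121 110 111 137]
 [121 121 109 114 135]]
[[133, 135, 132], [130, 133, 130], [130, 130, 127], [129, 130, 127], [128, 131, 127], [128, 130, 128], [133, 135, 132], [129, 132, 131], [110, 110, 106], [136, 139, 129], [110, 111, 99], [119, 117, 106], [141, 135, 125], [136, 131, 120], [137, 132, 120], [137, 131, 120], [143, 137, 124], [141, 138, 124]]
```

The free lane is the far one. The key pitch of 160.6 mm and the cap spacing of 24 mm match the given sizes. I plan to grip the rack's 42 mm upper part across its width, with fingertips above both the base and the rails, slide it along, and turn it by about -0.184 rad on the way. First I'll move above it.

Call:
move_arm(steps=[[[19,35,0],[0,0,0.111]],[[19,35,0],[0,0,0.111]],[[19,35,0],[0,0,0.111]],[[19,35,0],[0,0,0.111]],[[19,35,0],[0,0,0.111]],[[19,35,0],[0,0,0.111]],[[19,35,0],[0,0,0.111]],[[19,35,0],[0,0,0.111]],[[19,35,0],[0,0,0.111]],[[19,35,0],[0,0,0.111]],[[19,35,0],[0,0,0.111]],[[19,35,0],[0,0,0.111]]], jaw=-1)

```text
time_s: 1.1
tcp_pos: [0.4646, -0.1566, 0.2444]
orientation: [3.141, 0.0, -1.416]
contact_force: [0.9, 0.2, -1.1]
width: 0.0872
```

Call:
move_arm(steps=[[[12,22,-20],[0,0,0]],[[13,22,-30],[0,0,0]],[[0,0,-30],[0,0,0]],[[0,0,0],[0,0,0]],[[0,0,0],[0,0,0]]])

```text
time_s: 1.52
tcp_pos: [0.4883, -0.1146, 0.1634]
orientation: [3.137, -0.0, -1.421]
contact_force: [-0.4, -0.3, 0.9]
width: 0.0869
```

```bash
python3 - <<'E'
from h import *
s=snap('wrist','w1'); print(s['extrinsics'].round(3).tolist(),s['intrinsics'][0])
o=arm.get_obs();print(o['time_s'],o['tcp_pos'],o['orientation'],o['width'],o['q'])
E
```

```text
[[-0.989, -0.143, -0.045, 0.501], [-0.149, 0.951, 0.269, -0.188], [0.004, 0.273, -0.962, 0.304], [0.0, 0.0, 0.0, 1.0]] [404.24246632   0.         313.19723868]
1.5667 [ 0.48960394 -0.11498899  0.16518049] [ 3.14130600e+00 -8.25952366e-04 -1.42147034e+00] 0.08705783070103949 [ 0.0931666   0.2555304  -0.40158161  0.00106167 -0.91392443  0.05551086]
```

View pics/w1.png

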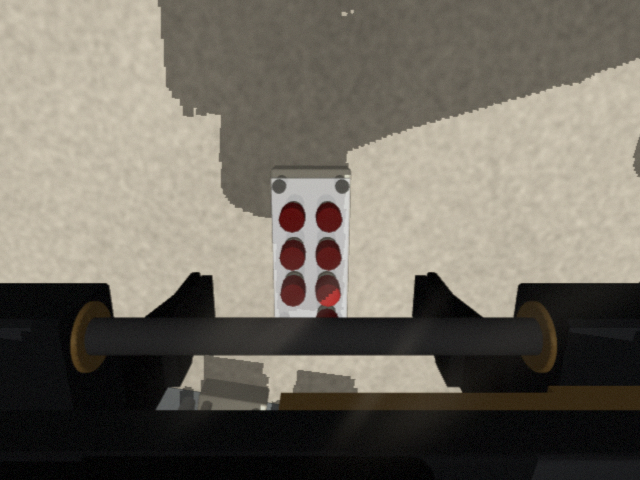

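The wrist view shows the rack aligned with the jaws. Its cap columns at u=292 and 329 are midway between the fingers, which are at u=212 and 415. I'll descend until the fingertips are at about z=30 mm, then close.

Call:
move_arm(steps=[[[0,0,-28],[0,0,0]],[[0,0,-30],[0,0,0]],[[0,0,-30],[0,0,0]],[[0,0,-15],[0,0,0]],[[0,0,-9],[0,0,0]],[[0,0,0],[0,0,0]],[[0,0,0],[0,0,0]]])

```text
time_s: 2.15
tcp_pos: [0.4907, -0.1151, 0.054]
orientation: [-3.139, -0.001, -1.422]
contact_force: [-0.6, -0.0, 0.3]
width: 0.087
```

Call:
move_arm(steps=[[[0,0,0],[0,0,0]],[[0,0,0],[0,0,0]],[[0,0,0],[0,0,0]],[[0,0,0],[0,0,0]],[[0,0,0],[0,0,0]],[[0,0,0],[0,0,0]],[[0,0,0],[0,0,0]],[[0,0,0],[0,0,0]]], jaw=1)

```text
time_s: 2.82
tcp_pos: [0.4895, -0.1145, 0.0526]
orientation: [-3.141, -0.0, -1.422]
contact_force: [-0.8, -0.5, -0.6]
width: 0.042
```

```bash
python3 - <<'E'
from h import *
snap('side','s2'); snap('top','t2')
o=arm.get_obs();print(o['time_s'],o['tcp_pos'],o['orientation'],o['width'],o['contact_force'])
a=cv2.imread('pics/s2.png')[130:330,280:480]; cv2.imwrite('pics/s2c.png',cv2.resize(a,None,fx=3,fy=3,interpolation=cv2.INTER_CUBIC))
E
```

```text
2.9167 [ 0.48953555 -0.11451731  0.05255696] [-3.14137336e+00 -7.18721165e-05 -1.42163761e+00] 0.04184999384447647 [0.13373402 0.16482258 0.53187301]
```

View pics/s2c.png

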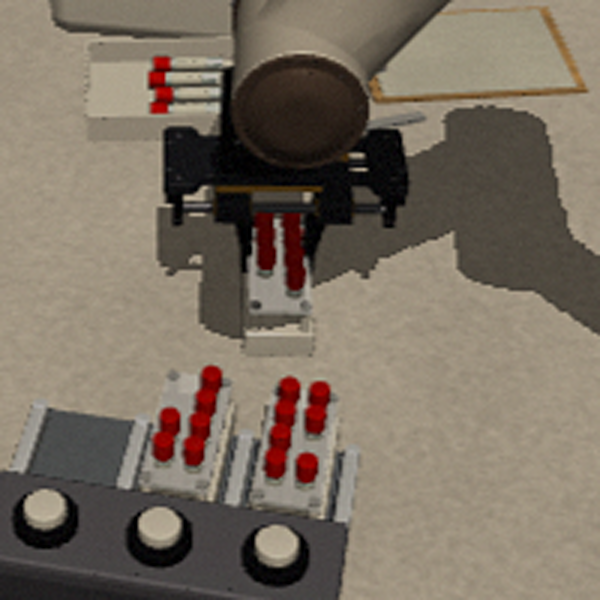

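The fingers closed to 42.0 mm, which is the plate width, and the rack still stands flat. I'll slide it to the lane entry and turn it parallel to the lanes.

Call:
move_arm(steps=[[[6,4,0],[0,0,-0.01]],[[10,6,0],[0,0,-0.016]],[[10,6,0],[0,0,-0.016]],[[10,6,0],[0,0,-0.016]],[[10,6,0],[0,0,-0.016]],[[10,6,0],[0,0,-0.016]],[[10,6,0],[0,0,-0.016]],[[10,6,0],[0,0,-0.016]],[[10,6,0],[0,0,-0.016]],[[10,6,0],[0,0,-0.016]],[[10,6,0],[0,0,-0.016]],[[10,6,0],[0,0,-0.016]]])

```text
time_s: 3.92
tcp_pos: [0.6038, -0.0452, 0.0527]
orientation: [3.137, -0.002, -1.609]
contact_force: [-3.6, -2.8, 5.3]
width: 0.0417
```

Call:
move_arm(steps=[[[2,0,0],[0,0,0]],[[0,0,0],[0,0,0]],[[0,0,0],[0,0,0]]])

```text
time_s: 4.17
tcp_pos: [0.6079, -0.0441, 0.0527]
orientation: [-3.14, 0.001, -1.608]
contact_force: [1.0, 1.4, 0.4]
width: 0.0416
```

```bash
python3 - <<'E'
from h import *
snap('side','s3'); snap('top','t3')
o=arm.get_obs();print(o['time_s'],o['tcp_pos'],o['orientation'],o['width'],o['contact_force'])
for n,uv in (('jar',(289,168)),('gel',(211,163))): print(n,[ray('top0',uv,z)[0][:2].round(3).tolist() for z in (.07,.15)])
a=cv2.imread('pics/s3.png')[150:330,250:430]; b=cv2.imread('pics/t3.png')[170:330,190:370]
r=lambda i:cv2.resize(i,(390,390),interpolation=cv2.INTER_CUBIC)
cv2.imwrite('pics/c3.png',np.hstack([r(a),r(b)]))
E
```

```text
4.2667 [ 0.60770222 -0.04434403  0.05264605] [-3.14012597e+00  4.59339933e-04 -1.60754871e+00] 0.04179267529925546 [ 1.18162017  2.20262716 -0.12139466]
jar [[0.734, 0.053], [0.705, 0.048]]
gel [[0.749, 0.225], [0.72, 0.206]]
```

View pics/c3.png

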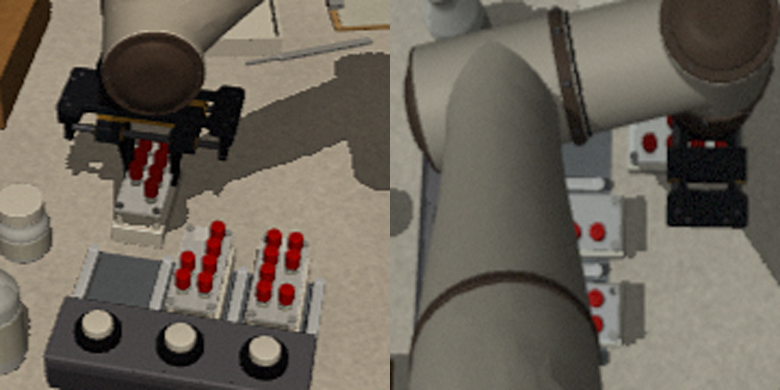

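```bash
python3 - <<'E'
from h import *
ex=np.array([np.cos(-.0375),np.sin(-.0375)]);ey=np.array([-ex[1],ex[0]])
im=np.load('pics/s3.npz')['img'].astype(int); m=((im[...,0]>2.2*im[...,1])&(im[...,0]>75)).astype(np.uint8)
m[:205]=0;m[:,:295]=0
# front-most cap pair of waiting rack in 's3' (px approx): component bottoms
def loc(uv): 
    p=ray('s3',uv,.0735)[0][:2]-np.array([.6127,.0978]); return (p@ex*1000).round(1),(p@ey*1000).round(1)
mm=((im[...,0]>2.2*im[...,1])&(im[...,0]>75)).astype(np.uint8);n,l,s,c=cv2.connectedComponentsWithStats(mm,connectivity=4)
for i in range(1,n):
    x,y,w,h,a=s[i]
    if a>8 and 300<c[i][0]<400 and 205<c[i][1]<300: print(s[i],'lowest-cap',loc((c[i][0],y+h-3)), 'centroid',loc(c[i]))
E
```

```text
[341 252  13  33 208] lowest-cap (np.float64(-99.0), np.float64(47.4)) centroid (np.float64(-91.8), np.float64(6.9))
[368 256  12  33 211] lowest-cap (np.float64(-155.1), np.float64(47.2)) centroid (np.float64(-149.6), np.float64(7.7))
[382 257   8  18 104] lowest-cap (np.float64(-173.8), np.float64(2.6)) centroid (np.float64(-171.3), np.float64(-17.4))
[331 266   9  18 111] lowest-cap (np.float64(-73.8), np.float64(49.7)) centroid (np.float64(-70.2), np.float64(31.4))
[379 281   7  10  60] lowest-cap (np.float64(-172.5), np.float64(49.2)) centroid (np.float64(-171.6), np.float64(42.1))
```

Call:
move_arm(steps=[[[0.3,6,0],[0,0,0]],[[0.3,8,0],[0,0,0]],[[0.3,8,0],[0,0,0]],[[0.3,8,0],[0,0,0]],[[0.3,8,0],[0,0,0]],[[0.3,8,0],[0,0,0]],[[0.3,8,0],[0,0,0]],[[0.3,6,0],[0,0,0]],[[0,0,0],[0,0,0]],[[0,0,0],[0,0,0]]])

```text
time_s: 5.1
tcp_pos: [0.61, 0.017, 0.0526]
orientation: [-3.141, 0.001, -1.607]
contact_force: [-0.8, 3.5, 2.6]
width: 0.0419
```

```bash
python3 - <<'E'
from h import *
snap('side','s4')
o=arm.get_obs();print(o['time_s'],o['tcp_pos'],o['orientation'],o['width'],o['contact_force'])
a=cv2.imread('pics/s4.png')[190:340,240:440]
cv2.imwrite('pics/c4.png',cv2.resize(a,(780,585),interpolation=cv2.INTER_CUBIC))
E
```

```text
5.15 [0.61004742 0.01671389 0.05262304] [-3.14071059e+00  1.26103705e-03 -1.60738483e+00] 0.04174206691430666 [-0.14754299  2.55905996  2.17072164]
```

View pics/c4.png

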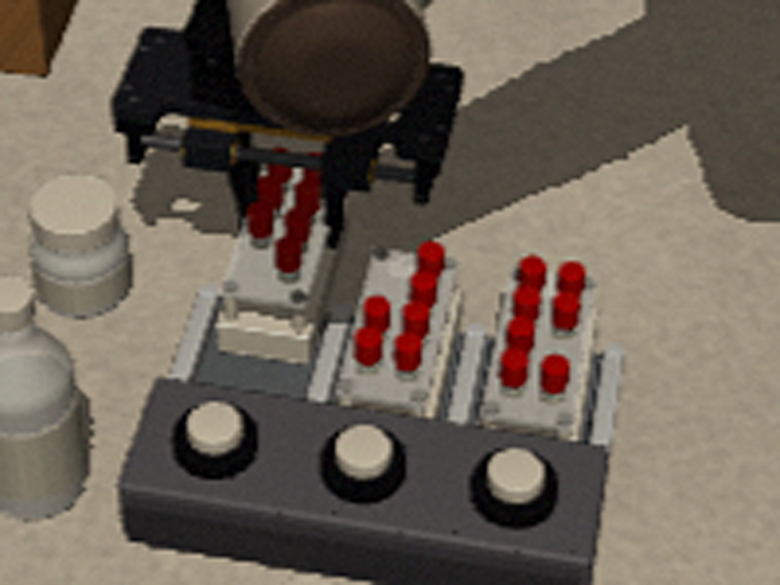

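The rack is inside the far lane and central between its rails, and the contact force is only 2-3 N. I'll continue towards the stop and slow down for the end.

Call:
move_arm(steps=[[[0.3,7,0],[0,0,0]],[[0.3,8,0],[0,0,0]],[[0.3,8,0],[0,0,0]],[[0.3,8,0],[0,0,0]],[[0.3,8,0],[0,0,0]],[[0.3,8,0],[0,0,0]],[[0.1,4,0],[0,0,0]],[[0,2,0],[0,0,0]],[[0,0,0],[0,0,0]],[[0,0,0],[0,0,0]]])

```text
time_s: 5.98
tcp_pos: [0.6118, 0.0694, 0.0526]
orientation: [-3.141, 0.001, -1.608]
contact_force: [-1.2, 2.6, 3.2]
width: 0.0418
```

Call:
move_arm(steps=[[[0,1,0],[0,0,0]],[[0,1,0],[0,0,0]],[[0,1,0],[0,0,0]],[[0,1,0],[0,0,0]],[[0,1,0],[0,0,0]],[[0,1,0],[0,0,0]],[[0,1,0],[0,0,0]]])

```text
time_s: 6.57
tcp_pos: [0.6116, 0.0752, 0.0526]
orientation: [3.141, -0.0, -1.608]
contact_force: [-0.3, -4.2, 3.9]
width: 0.0421
```

Call:
move_arm(steps=[[[0,1,0],[0,0,0]],[[0,1,0],[0,0,0]],[[0,0,0],[0,0,0]],[[0,0,0],[0,0,0]]])

```text
time_s: 6.9
tcp_pos: [0.6116, 0.0776, 0.0526]
orientation: [3.142, 0.0, -1.608]
contact_force: [-0.1, -2.1, 3.7]
width: 0.0419
```

Call:
move_arm(steps=[[[0,1,0],[0,0,0]],[[0,1,0],[0,0,0]],[[0,0,0],[0,0,0]],[[0,0,0],[0,0,0]]])

```text
time_s: 7.23
tcp_pos: [0.6117, 0.0787, 0.0526]
orientation: [3.141, -0.001, -1.608]
contact_force: [0.2, -6.8, 4.2]
width: 0.0415
```

Call:
move_arm(steps=[[[0,1,0],[0,0,0]],[[0,1,0],[0,0,0]],[[0,0,0],[0,0,0]],[[0,0,0],[0,0,0]]])

```text
time_s: 7.57
tcp_pos: [0.6117, 0.0789, 0.0528]
orientation: [3.141, -0.003, -1.608]
contact_force: [1.7, -13.1, 4.9]
width: 0.0414
```

```bash
python3 - <<'E'
from h import *
snap('side','s5')
o=arm.get_obs();print(o['time_s'],o['tcp_pos'],o['width'],o['contact_force'])
a=cv2.imread('pics/s5.png')[210:330,250:410]
cv2.imwrite('pics/c5.png',cv2.resize(a,(780,585),interpolation=cv2.INTER_CUBIC))
E
```

```text
7.6167 [0.61168112 0.07880908 0.05280326] 0.041557753878460314 [  1.2965262  -12.97283299   4.69888421]
```

View pics/c5.png

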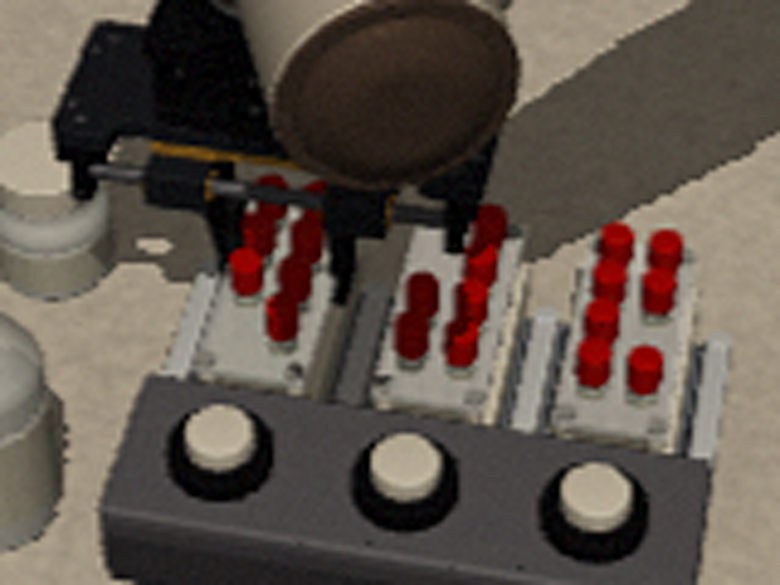

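The rack is at the stop: the last 2 mm of command moved it 0.2 mm and the force rose to 13 N. In the picture its front end is level with the parked racks. I'll ease the push and open the jaws partly.

Call:
move_arm(steps=[[[0,-2,0],[0,0,0]],[[0,0,0],[0,0,0]]])

```text
time_s: 7.78
tcp_pos: [0.6116, 0.0786, 0.0526]
orientation: [3.141, -0.001, -1.608]
contact_force: [0.8, -7.1, 4.1]
width: 0.0421
```

Call:
move_arm(steps=[[[0,0,0],[0,0,0]],[[0,0,0],[0,0,0]],[[0,0,0],[0,0,0]],[[0,0,0],[0,0,0]],[[0,0,0],[0,0,0]]], jaw=-0.4)

```text
time_s: 8.2
tcp_pos: [0.6115, 0.08, 0.0522]
orientation: [3.141, 0.0, -1.607]
contact_force: [0.2, 0.2, 0.6]
width: 0.0596
```

Call:
move_arm(steps=[[[0,0,10],[0,0,0]],[[0,0,25],[0,0,0]],[[0,0,30],[0,0,0]],[[0,0,35],[0,0,0]],[[0,0,35],[0,0,0]],[[0,0,35],[0,0,0]],[[0,0,10],[0,0,0]],[[0,0,0],[0,0,0]],[[0,0,0],[0,0,0]]])

```text
time_s: 8.95
tcp_pos: [0.6114, 0.0797, 0.2333]
orientation: [-3.141, 0.001, -1.608]
contact_force: [0.5, -0.2, -0.6]
width: 0.0604
```

```bash
python3 - <<'E'
from h import *
snap('side','s6'); snap('wrist','w6')
o=arm.get_obs();print(o['time_s'],o['tcp_pos'],o['width'],o['contact_force'],o['q'])
for n,box in (('far',(280,225,331,300)),):
  r=reds('side' and 's6',(280,225,400,300)); print(r)
a=cv2.imread('pics/s6.png')[210:330,250:410]; b=cv2.imread('pics/w6.png')
cv2.imwrite('pics/c6.png',np.hstack([cv2.resize(a,(400,300),interpolation=cv2.INTER_CUBIC),cv2.resize(b,(400,300))]))
E
```

```text
9.05 [0.61062034 0.07931162 0.23094412] 0.06093854516378259 [-0.73199807 -0.38419471 -0.07927489] [ 3.91310736e-01  3.79917367e-01 -3.41068325e-02 -8.64888139e-04
 -1.15987588e+00 -4.28237239e-01]
[([302.6, 258.0], 146), ([347.1, 268.0], 209), ([310.2, 266.3], 163), ([373.7, 272.1], 212), ([385.4, 265.2], 105), ([335.0, 274.5], 111), ([381.9, 285.3], 62)]
```

View pics/c6.png

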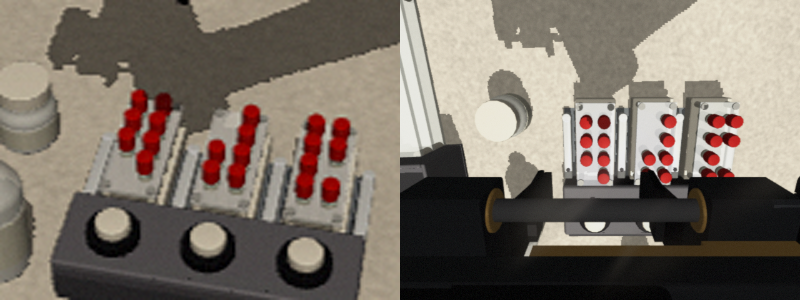

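The rack is home, straight and level with its neighbours, and the parked racks are unchanged. Next is the far key at about (616, 203, 64). I'll close the jaws and turn them along y, because the gripper body would otherwise overlap the gel bottle.

Call:
move_arm(steps=[[[0.5,10,0],[0,0,-0.12]],[[0.5,10,0],[0,0,-0.12]],[[0.5,10,0],[0,0,-0.12]],[[0.5,10,0],[0,0,-0.12]],[[0.5,10,0],[0,0,-0.12]],[[0.5,10,0],[0,0,-0.12]],[[0.5,10,0],[0,0,-0.12]],[[0.5,10,0],[0,0,-0.12]],[[0.5,10,0],[0,0,-0.12]],[[0.5,10,0],[0,0,-0.12]],[[0.5,10,0],[0,0,-0.12]],[[0.5,10,0],[0,0,-0.12]]], jaw=1)

```text
time_s: 10.05
tcp_pos: [0.6169, 0.1996, 0.2301]
orientation: [-3.14, -0.004, -3.054]
contact_force: [-0.1, 0.6, 0.3]
width: 0.0008
```

Call:
move_arm(steps=[[[0,4,0],[0,0,-0.12]],[[0,0,-30],[0,0,0]],[[0,0,-30],[0,0,0]],[[0,0,-30],[0,0,0]],[[0,0,-20],[0,0,0]],[[0,0,0],[0,0,0]],[[0,0,0],[0,0,0]],[[0,0,0],[0,0,0]]])

```text
time_s: 10.72
tcp_pos: [0.6183, 0.2036, 0.1232]
orientation: [-3.141, 0.001, 3.116]
contact_force: [-0.2, -0.7, 0.6]
width: 0.0006
```

```bash
python3 - <<'E'
from h import *
snap('side','s7')
for _ in range(3):
    o=arm.get_obs();print(o['time_s'],o['tcp_pos'],o['orientation'],o['width'],o['contact_force'])
a=cv2.imread('pics/s7.png')[210:350,220:410]
cv2.imwrite('pics/c7.png',cv2.resize(a,(760,560),interpolation=cv2.INTER_CUBIC))
E
```

```text
10.7667 [0.61861013 0.20385119 0.12392954] [3.14078623e+00 2.28490086e-03 3.11585802e+00] -4.512269549415075e-05 [0.13203561 0.1402025  0.04095652]
10.7667 [0.61861013 0.20385119 0.12392954] [3.14078623e+00 2.28490086e-03 3.11585802e+00] -4.512269549415075e-05 [0.13203561 0.1402025  0.04095652]
10.7667 [0.61861013 0.20385119 0.12392954] [3.14078623e+00 2.28490086e-03 3.11585802e+00] -4.512269549415075e-05 [0.13203561 0.1402025  0.04095652]
```

View pics/c7.png

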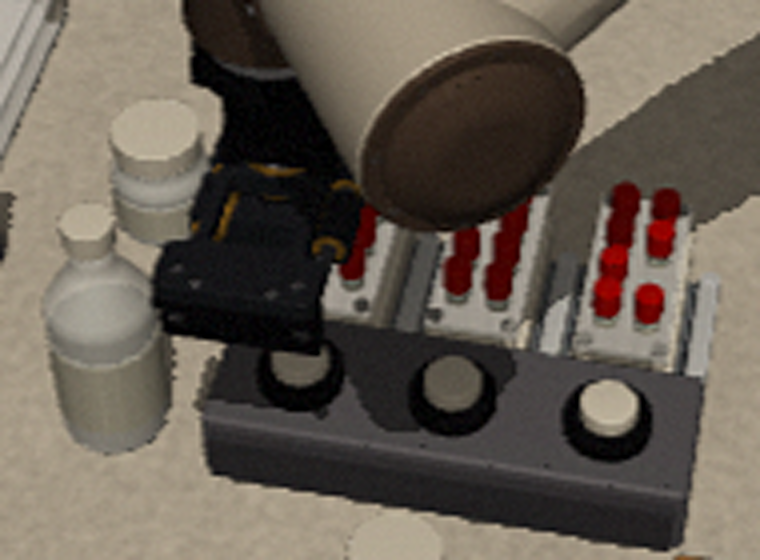

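The bottle is clear of the gripper body and the fingertips are over the far key. I'll go down, then press in small steps.

Call:
move_arm(steps=[[[-2,0,-10],[0,0,0]],[[0,0,-12],[0,0,0]],[[0,0,-8],[0,0,0]],[[0,0,-3],[0,0,0]],[[0,0,0],[0,0,0]],[[0,0,0],[0,0,0]]])

```text
time_s: 11.27
tcp_pos: [0.6155, 0.2033, 0.0894]
orientation: [-3.141, -0.001, 3.116]
contact_force: [-1.8, -0.8, 1.0]
width: 0.0006
```

Call:
move_arm(steps=[[[0,0,-2],[0,0,0]],[[0,0,-2],[0,0,0]],[[0,0,-2],[0,0,0]],[[0,0,-2],[0,0,0]],[[0,0,0],[0,0,0]],[[0,0,0],[0,0,0]]])

```text
time_s: 11.77
tcp_pos: [0.616, 0.2035, 0.0834]
orientation: [3.141, 0.001, 3.116]
contact_force: [-2.8, -0.1, 9.1]
width: 0.0002
```

Call:
move_arm(steps=[[[0,0,-2],[0,0,0]],[[0,0,-2],[0,0,0]],[[0,0,0],[0,0,0]],[[0,0,0],[0,0,0]]])

```text
time_s: 12.1
tcp_pos: [0.6161, 0.2036, 0.083]
orientation: [-3.141, 0.003, 3.117]
contact_force: [-8.9, -0.2, 24.0]
width: 0.0008
```

```bash
python3 - <<'E'
from h import *
snap('side','s8'); o=arm.get_obs();print(o['time_s'],o['tcp_pos'],o['contact_force'])
a=cv2.imread('pics/s8.png')[275:325,265:350];b=cv2.imread('pics/s6.png')[275:325,265:350]
r=lambda i:cv2.resize(i,(510,300),interpolation=cv2.INTER_CUBIC)
cv2.imwrite('pics/c8.png',np.vstack([r(a),r(b)]))
E
```

```text
12.15 [0.61613953 0.20356346 0.08304274] [-9.55671175 -1.23083505 23.50458604]
```

View pics/c8.png

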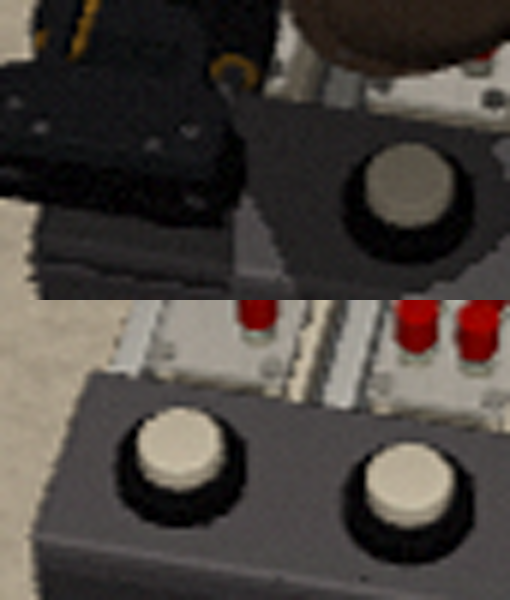

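The body hides the pressed key. I'll release in small steps and read force against height, to confirm that it was the key's full travel.

Call:
move_arm(steps=[[[0,0,2],[0,0,0]],[[0,0,2],[0,0,0]],[[0,0,0],[0,0,0]],[[0,0,0],[0,0,0]]])

```text
time_s: 12.48
tcp_pos: [0.6161, 0.2035, 0.0833]
orientation: [3.141, 0.002, 3.116]
contact_force: [-3.7, -0.6, 10.1]
width: 0.0004
```

Call:
move_arm(steps=[[[0,0,1],[0,0,0]],[[0,0,0],[0,0,0]],[[0,0,0],[0,0,0]]])

```text
time_s: 12.73
tcp_pos: [0.6161, 0.2035, 0.0834]
orientation: [3.141, 0.001, 3.116]
contact_force: [-1.7, -1.2, 8.1]
width: 0.0003
```

Call:
move_arm(steps=[[[0,0,1],[0,0,0]],[[0,0,0],[0,0,0]],[[0,0,0],[0,0,0]]])

```text
time_s: 12.98
tcp_pos: [0.616, 0.2035, 0.0835]
orientation: [3.141, 0.001, 3.116]
contact_force: [0.7, -0.6, 2.9]
width: 0.0006
```

Call:
move_arm(steps=[[[0,0,1],[0,0,0]],[[0,0,0],[0,0,0]],[[0,0,0],[0,0,0]]])

```text
time_s: 13.23
tcp_pos: [0.616, 0.2035, 0.0846]
orientation: [3.141, 0.001, 3.115]
contact_force: [-0.5, 0.3, 3.5]
width: 0.0004
```

Call:
move_arm(steps=[[[0,0,1],[0,0,0]],[[0,0,0],[0,0,0]],[[0,0,0],[0,0,0]]])

```text
time_s: 13.48
tcp_pos: [0.616, 0.2035, 0.0857]
orientation: [3.141, 0.001, 3.115]
contact_force: [1.8, -0.8, 2.4]
width: 0.0006
```

Call:
move_arm(steps=[[[0,0,1],[0,0,0]],[[0,0,0],[0,0,0]],[[0,0,0],[0,0,0]]])

```text
time_s: 13.73
tcp_pos: [0.6159, 0.2035, 0.0866]
orientation: [3.141, 0.001, 3.115]
contact_force: [1.9, -0.3, 2.5]
width: 0.0006
```

Call:
move_arm(steps=[[[0,0,2],[0,0,0]],[[0,0,0],[0,0,0]],[[0,0,0],[0,0,0]]])

```text
time_s: 13.98
tcp_pos: [0.6155, 0.2035, 0.0884]
orientation: [3.141, -0.0, 3.115]
contact_force: [1.6, -0.4, 1.5]
width: 0.0005
```

The force falls from 3.5 N at 84.6 mm to 1.5 N at 88.4 mm, with a hard stop at 83.4 mm. That is the key's 6 mm spring travel, so it was fully down. I'll retreat upwards and towards the base.

Call:
move_arm(steps=[[[0,0,10],[0,0,0]],[[0,0,30],[0,0,0]],[[0,0,35],[0,0,0]],[[0,0,35],[0,0,0]],[[0,0,35],[0,0,0]],[[-25,0,20],[0,0,0]],[[-35,0,0],[0,0,0]],[[-35,0,0],[0,0,0]],[[-35,0,0],[0,0,0]],[[-20,0,0],[0,0,0]],[[0,0,0],[0,0,0]],[[0,0,0],[0,0,0]]])

```text
time_s: 14.98
tcp_pos: [0.4645, 0.2033, 0.2543]
orientation: [3.141, 0.0, 3.117]
contact_force: [0.5, -0.6, -0.7]
width: 0.0003
```

```bash
python3 - <<'E'
from h import *
snap('side','s9'); snap('top','t9'); o=arm.get_obs();print(o['time_s'],o['tcp_pos'],o['contact_force'])
print('keys side',[b for b in bright('s9',(275,285,392,330),100) if b[0][1]>293],'before',ks:=[[294.4,298.2],[332.8,304.2],[371.9,310.3]])
a=cv2.imread('pics/s9.png')[180:400,200:440]; b=cv2.imread('pics/t9.png')[150:370,150:390]
r=lambda i:cv2.resize(i,(400,367),interpolation=cv2.INTER_CUBIC)
cv2.imwrite('pics/c9.png',np.hstack([r(a),r(b)]))
E
```

```text
15.0833 [0.46594452 0.2035854  0.2537438 ] [ 0.29375545 -0.14924162 -0.93091938]
keys side [([377.8, 293.4], 264), ([294.5, 299.1], 145), ([332.8, 305.0], 146), ([371.7, 311.3], 150)] before [[294.4, 298.2], [332.8, 304.2], [371.9, 310.3]]
```

View pics/c9.png

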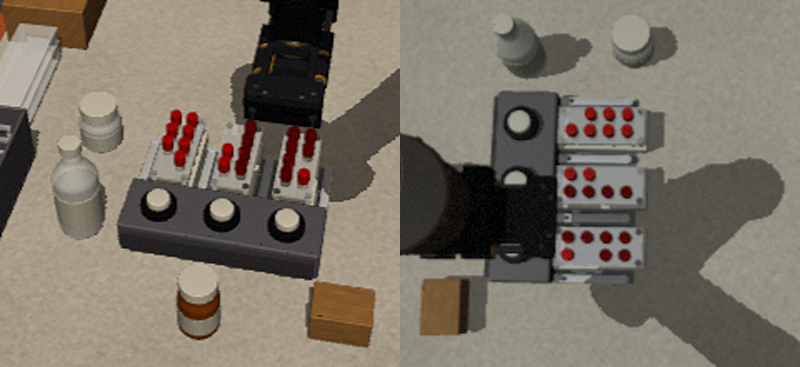

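The loaded rack is flush with its neighbours in the far lane, the far key is up again, and the surroundings are unchanged. I'll do a last numeric check and hand in.

```bash
python3 - <<'E'
from h import *
ex=np.array([np.cos(-.0375),np.sin(-.0375)]);ey=np.array([-ex[1],ex[0]])
P=np.array([ray('t9',c,.0735)[0][:2] for c,_ in reds('t9',(240,205,300,240))]);c=np.array(cv2.minAreaRect((P*1000).astype(np.float32))[0])
d=c-(np.array([531.4,98.9])+80*ex); print(len(P),c,'offset from home (caps vs parked middle)',d@ex,d@ey)
arm.hand_in()
E
```

```text
7 [610.99237061  96.60050964] offset from home (caps vs parked middle) -0.377375542788074 0.6861406878184991
the job is handed in; nothing more can be done
```

I slid the waiting rack into the free far lane until it was home against the stop. I then pressed that lane's key all the way down, let it spring back, and handed the job in at about 15 s. The hand-in gives no verdict, so what follows rests on my own checks.

- **Rack position:** measured against the parked middle rack, the loaded rack is 0.4 mm off across the lane and 0.7 mm off along it. When it met the stop, the force rose to 13 N with almost no further movement.
- **Key press:** the gripper body hid the key in the picture during the press, so I confirmed it by force. On the way back up the force fell steadily from 3.5 N, with a hard stop at the bottom, which matches the key's 6 mm travel. I pressed with up to 24 N at the tips, more than the key needed.
- **End state:** in the side view all three keys are up, each within about 1 pixel of its starting position. By eye, the parked racks and the nearby bystanders look unmoved; I did not measure them, and the forceps were outside the last cropped view. The arm is clear of everything.

No check failed. One position check from the side view, before the rack entered the lane, was unusable because the red caps merged together. I relied on force and pictures there instead.

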